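# Lay out the coffee tasting corner

## Robot

A 6-joint arm with a two-finger parallel gripper is mounted at the origin on the work surface. World frame = base frame: x ahead of the robot, y to its left, z up, the work surface at z = 0. Lengths are in m, angles in rad, forces in N, time in s.
With the tool pointing down it reaches from about 0.275 to 0.75 m from the base axis. Payload 10.2 kg.
Tool frame: the origin (TCP) lies on the centre line of the jaws, within the pads' length; the fingertips stand 17 mm ahead of it and the grasp point (between the pads) lies 2 mm behind it; z points along the fingers, y is the direction in which the jaws open and shut (so a half turn about z gives the same grasp; the last joint's range is limited). The gripper opens to 88 mm and grips with 3 to 60 N. Pads are 18 mm wide; open, the fingers measure 123 mm over their backs; the gripper's body (75 mm by 187 mm) begins 45 mm behind the grasp point.
Start: joints at [1.065, 0.313, 1.498, -0, 1.331, -0.223], TCP at [0.147, 0.504, 0.256] pointing down, gripper open.
Joint ranges: [-2.94, 2.94], [-0.97, 2.17], [0.19, 2.56], [-1.23, 4.37], [0.02, 3.11], [-2.88, 2.88]. Speed limits (rad/s): [2.39, 2.39, 3.01, 3.14, 3.14, 3.14].

## Interface

Orientations are given as a rotation vector (axis times angle).
In Python, from workcell import state, viewer, ticket gives the robot as it stands.
- The arm moves only by the tool servo_tool, never from a script. Its argument "steps" is a list of rows, each an object with "translation": the shift along the tool's x, y, z in cm, a list of three; "roll": the turn about the tool's z in degrees; "hand": the opening in per cent of the stroke, from 0 (shut) to 100 (fully open). In form: [{"translation": [dx, dy, dz], "roll": roll, "hand": hand}, ...]. A call has 1 to 12 rows; each row is the pose to reach, as a shift and turn from the pose commanded when the call began, along the tool's axes at that moment; what a row does not reach only later rows make up. A row lasts 1/10 s, in which the tool goes at most 50 mm and 8.59 degrees, less where a joint would pass 70% of its speed; a pose out of reach is approached as far as the arm can. A call with a gripper value outside its range is refused whole. The fingers move at their own pace and stop on an object; "force" is the grip in N (left out, the last holds). Time passes only in rows, so rows that repeat a pose let the fingers close. It gives the time, the measured TCP pose, the force and the opening at its end, in the units of the state.
- state(): the state, without advancing time (a new reading comes with each control period).
- viewer.get_image(name): name is "side" or "top"; returns (picture, depth): 384x512x3 uint8, red, green, blue; 384x512 float32, m along the optical axis (not along the pixel's ray), 0 where there is no reading.
- viewer.camera_params(name): a dict with "mtx" (3x3 intrinsics, pixels), "k1" (the pictures are not rectified: a ray, as slopes to the right and down, at radius r is drawn at 1 + k1 r^2 times it, then the intrinsics apply), "cam_to_world" (4x4, takes a point from camera to world coordinates). Camera axes: x right, y down, z forward; pixel columns grow to the right and rows downward; lengths in m; the calibration is good to about 2 mm. A picture is of the moment at which its call begins. camera_params takes no time and is no camera call.
- ticket.job_done(): hands the job in, once; it reports no verdict.
The state is a dict: "t": time; "qpos": joint angles; "dq": joint speeds; "joint_efforts": joint torques, N m; "eef_pos": TCP position; "eef_rot": TCP orientation; "contact_force": force on the tool from outside, world axes, zero at the start; "ft_torque": the same for the moment, N m; "width": opening from 0.0 (shut) to 1.0 (fully open).
Only numpy, scipy, OpenCV 4.12 (cv2) and the standard library are available. Lean on these libraries where they do the work, as an engineer would, in place of code of your own. Each camera call takes 0.05 s, during which the arm holds its last target. There are 200 camera calls.

## Task

Lay out the tasting corner: stand the black coffee tin on the turntable's blue spot and put the red sugar tin centrally on top of it, set the white cup upright in the middle of the blue saucer, and stand the green glass upright on the counter, midway between the saucer and the steel napkin box. The turntable swings freely: do not let it turn, and leave the tamper and the copper milk jug where they stand.

Things in the scene. Friction and masses are not known exactly. Their poses are not given: they have to be found in the camera images.
- coffee_tin: Loose black cylindrical tin with a brown band, flat lid, 62 mm diameter, 70 mm high, about 250 g. Origin: centre of the underside; z up.
- sugar_tin: Loose red cylindrical tin with a white band at its foot, 56 mm diameter, 48 mm high, about 150 g. Origin: centre of the underside; z up.
- cup: Loose white coffee cup with one handle, 64 mm across from half height to the rim, 48 mm at the foot, 60 mm high, wall 4 mm, about 180 g. Origin: centre of the underside; z up; the handle points along its own +y, reaching 55 mm from the axis. Grip it across its own x.
- glass: Loose green drinking tumbler, open at the top, 56 mm across at the foot, 60 mm at the rim, 85 mm high, wall 3 mm, about 200 g. No handle. Origin: centre of the underside; z up.
- blue_spot: Blue round spot, 66 mm across, flat on the turntable's top face, which lies 30 mm above the counter. Origin: centre of the spot, on that face; z up, x radially outward: the turntable's axis is 80 mm away along the spot's -x.
- disc (a joint): Angle of the turntable, rad, counter-clockwise from above: a dark wooden disc, 240 mm across, its top 30 mm above the counter, swinging freely (friction about 0.012 N m) on a foot fixed to the counter. Besides the blue spot it has a yellow and a white one, 120 degrees to either side, which stay empty.
- saucer: Flat blue saucer with a white middle, 124 mm across, fixed to the counter. Origin: centre of the underside, on the counter; the flat upper face where the cup stands is 8 mm higher. Its own +x points at the napkin box.
- napkin_box: Steel napkin box with white napkins in its top, 75 x 110 x 88 mm high, fixed to the counter. Origin: centre of the underside, 230 mm from the saucer's origin.
- tamper: Bystander: loose steel coffee tamper standing on its 58 mm base, with a dark wooden grip, 90 mm high. Origin: centre of the underside. It stays where it is.
- milk_jug: Bystander: loose copper milk jug, about 68 mm across and 90 mm high, its handle along its own +y reaching 56 mm from the axis. Origin: centre of the underside. It stays where it is.
Not all that is in view belongs to the job. What is shaped like the coffee_tin but turquoise is not meant. There is more than one size of the glass; the job needs the smaller.

How it is judged:
At the end, for the whole second after the job is handed in: Coffee tin on the blue spot, sugar tin on its lid, cup on the saucer, each centred within 12 mm; glass on the counter within 15 mm (along and across the line) of the midpoint of saucer and napkin box; all four upright within 0.1 rad and at rest (horizontal distance between coffee_tin and blue_spot below 0.012 m and z of coffee_tin in the frame of blue_spot between -0.005 and 0.005 m and horizontal distance between sugar_tin and coffee_tin below 0.012 m and z of sugar_tin in the frame of coffee_tin between 0.065 and 0.075 m and horizontal distance between cup and saucer below 0.012 m and z of cup in the frame of saucer between 0.003 and 0.013 m and x of glass in the frame of saucer between 0.1 and 0.13 m and y of glass in the frame of saucer between -0.015 and 0.015 m and z of glass in the frame of saucer between -0.005 and 0.005 m and angle between each of coffee_tin, sugar_tin, cup, glass's own z axis and vertical below 0.1 rad and linear speed of each of coffee_tin, sugar_tin, cup, glass below 0.02 m/s and angular speed of each of coffee_tin, sugar_tin, cup, glass below 0.2 rad/s); the robot touches nothing.
It fails at once if the turntable is turned (the blue spot shifts by more than 15 mm, about 11 degrees) (distance of blue_spot from where it was at the start of the episode above 0.015 m).
It fails at once if the tamper is displaced by more than 30 mm (distance of tamper from where it was at the start of the episode above 0.03 m).
It fails at once if the milk jug is displaced by more than 30 mm (distance of milk_jug from where it was at the start of the episode above 0.03 m).
It also fails if it takes over 106 s, if anything falls off the work surface, if the arm or the gripper's body presses on something with over 40 N, if the wrist force passes 120 N, or if a joint passes its speed limit or range.

## Working session

There is one attempt and no reset: what is moved stays moved. The work goes in short steps, Python scripts to look and compute and a tool call to move; the robot and the scene stay as the last step left them, time stands still between calls to the robot, and variables do not carry over. Pictures are saved under pics/ and viewed, about 12 in all and at most 16, crops included, and the job is handed in when it is done.

Besides the shell and the picture viewer there is one more tool, called after "Call:" as name(argument=value, ...) on one line, values as JSON. servo_tool: Moves the arm, as the interface text tells. Its arguments: {"type":"object","properties":{"steps":{"type":"array","items":{"type":"object","properties":{"translation":{"type":"array","items":{"type":"number"}},"roll":{"type":"number"},"hand":{"type":"number"}}}},"force":{"type":"number"}},"required":["steps"]}

```bash
mkdir -p pics; ls
cat > h.py <<'E'
import numpy as np, cv2
from workcell import state, viewer, ticket
def snap(n,f):
    im,d=viewer.get_image(n); np.savez('last_%s.npz'%n,im=im,d=d); cv2.imwrite('pics/'+f,im[:,:,::-1]); return im,d
def load(n):
    z=np.load('last_%s.npz'%n); return z['im'],z['d']
def rays(n,uv):
    p=viewer.camera_params(n); K=np.array(p['mtx']); k=p['k1']
    return cv2.undistortPoints(np.array(uv,float).reshape(-1,1,2),K,np.array([k,0,0,0.])).reshape(-1,2),np.array(p['cam_to_world'])
def cloud(n,d):
    v,u=np.mgrid[0:384,0:512]; r,T=rays(n,np.stack([u,v],-1).reshape(-1,2))
    P=np.c_[r,np.ones(len(r))]*d.reshape(-1,1); W=P@T[:3,:3].T+T[:3,3]; W[d.reshape(-1)==0]=np.nan
    return W.reshape(384,512,3)
def onplane(n,uv,z):
    r,T=rays(n,uv); D=np.c_[r,np.ones(len(r))]@T[:3,:3].T; o=T[:3,3]
    return o+D*((z-o[2])/D[:,2:3])
E
python3 - <<'E'
from h import *
for n in('top','side'):
    im,d=snap(n,n+'0.png'); p=viewer.camera_params(n); print(n,p)
    cv2.imwrite('pics/%s0x.png'%n,cv2.resize(im[:,:,::-1],(784,588)))
print(state())
E
```

```text
pics
top {'mtx': array([[398.12367043,   0.        , 250.25853531],
       [  0.        , 398.12367043, 187.73495103],
       [  0.        ,   0.        ,   1.        ]]), 'k1': -0.052890486578589795, 'cam_to_world': array([[-0.12194329, -0.96758246,  0.22116512,  0.32424411],
       [-0.99252396,  0.12002094, -0.02216208,  0.03804867],
       [-0.00510081, -0.2222142 , -0.97498453,  0.96079439],
       [ 0.        ,  0.        ,  0.        ,  1.        ]])}
side {'mtx': array([[471.52467932,   0.        , 258.96197012],
       [  0.        , 471.52467932, 186.78079042],
       [  0.        ,   0.        ,   1.        ]]), 'k1': -0.15842197699399405, 'cam_to_world': array([[ 0.6495932 , -0.55977649,  0.51446958,  0.03013827],
       [-0.76028021, -0.4797356 ,  0.43798147, -0.40827368],
       [ 0.00163765, -0.67565082, -0.73721997,  0.77947591],
       [ 0.        ,  0.        ,  0.        ,  1.        ]])}
{'t': 0.1, 'qpos': array([ 1.06461107e+00,  3.13356972e-01,  1.49832690e+00,  2.91758721e-05,
        1.33097729e+00, -2.23373751e-01]), 'dq': array([ 0.00143577, -0.00197953, -0.00163196, -0.0010562 ,  0.00116458,
       -0.00172556]), 'joint_efforts': array([ 3.73154820e-03, -4.02813900e+01, -2.52642328e+01,  6.95847510e-02,
        3.42654821e-02, -2.68493409e-05]), 'eef_pos': array([0.14640452, 0.50398024, 0.25525013]), 'eef_rot': array([-4.42713580e-01, -3.10983046e+00,  1.55189196e-03]), 'contact_force': array([-0.40324457,  0.12450852,  0.85989036]), 'ft_torque': array([-0.00682793,  0.02025975,  0.01372927]), 'width': 1.000317173881277}
```

View pics/top0x.png

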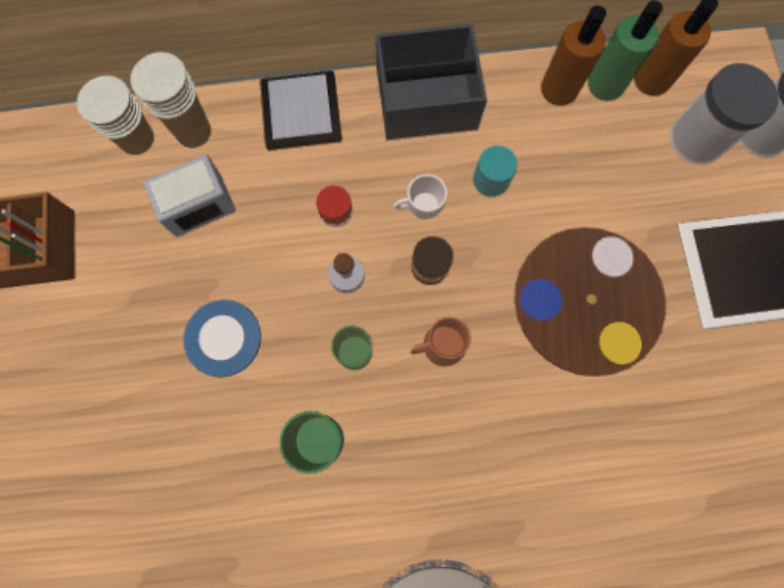

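View pics/side0x.png

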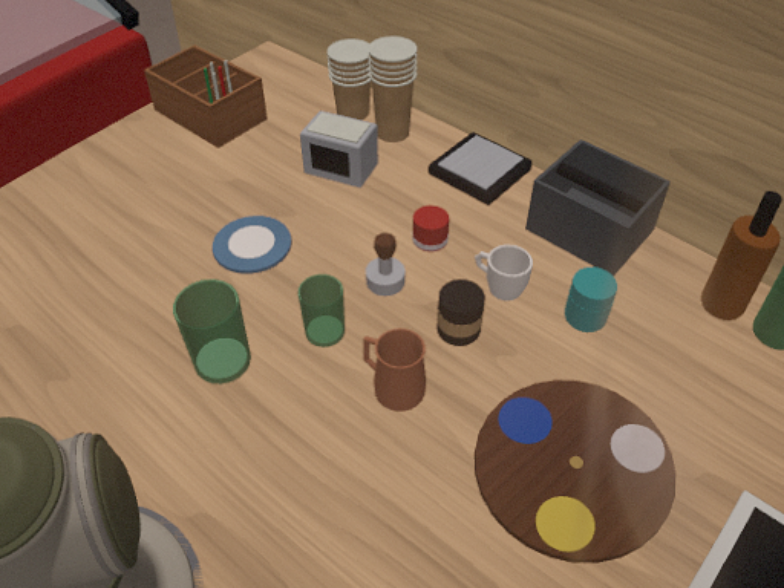

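The top view shows saucer (222,338), napkin box (187,190), red tin (334,205), tamper (346,268), cup (427,197) with its handle to the left, black tin (432,258), small glass (352,347), copper jug (447,340) and blue spot (541,299). All stand upright. Next I measure them.

```bash
cat > meas.py <<'E'
from h import *
S=784/512
obj={'coffee':((432,255),.07,.031),'sugar':((334,203),.048,.028),'cup':((427,192),.06,.032),'glass':((352,343),.085,.030),'jug':((447,335),.09,.034),'tamper':((346,258),.09,.012),'box':((187,187),.088,.06),'bigglass':((311,440),.12,.04),'turq':((497,160),.07,.031)}
def fitc(P):
    A=np.c_[P,np.ones(len(P))]; s=np.linalg.lstsq(A,(P**2).sum(1),rcond=None)[0]; c=s[:2]/2; return c,np.sqrt(s[2]+c@c)
if __name__=='__main__':
    C={n:cloud(n,load(n)[1]) for n in('top','side')}
    for k,(uv,h,r) in obj.items():
        g=onplane('top',[np.array(uv)/S],h)[0,:2]
        for n in C:
            W=C[n].reshape(-1,3); m=(np.hypot(*(W[:,:2]-g).T)<max(r+.025,.03))&(abs(W[:,2]-h)<.006)
            P=W[m][:,:2].astype(np.float32)
            if len(P)<5: print(k,n,'few',g.round(4)); continue
            (c,rr)=cv2.minEnclosingCircle(P); hull=cv2.convexHull(P)[:,0]; c2,r2=fitc(hull)
            print(k,n,g.round(3),len(P),'z',np.median(W[m][:,2]).round(4),'enc',np.round(c,4),round(rr,4),'fit',c2.round(4),r2.round(4))
    W=C['top'];im,_=load('top'); hsv=cv2.cvtColor(im,cv2.COLOR_RGB2HSV)
    for nm,uv,z,rad in(('spot',(541,299),.03,.045),('saucer',(222,338),.008,.08)):
        g=onplane('top',[np.array(uv)/S],z)[0,:2]
        for n in C:
            im,_=load(n); hsv=cv2.cvtColor(im,cv2.COLOR_RGB2HSV)
            v,u=np.mgrid[0:384,0:512]; X=onplane(n,np.stack([u,v],-1).reshape(-1,2),z)[:,:2]
            m=(np.hypot(*(X-g).T)<rad)&(hsv[...,0].reshape(-1)>98)&(hsv[...,0].reshape(-1)<130)&(hsv[...,1].reshape(-1)>110)
            c,rr=cv2.minEnclosingCircle(X[m].astype(np.float32)); c2,r2=fitc(cv2.convexHull(X[m].astype(np.float32))[:,0])
            zz=C[n].reshape(-1,3)[m][:,2]
            print(nm,n,'z',np.nanmedian(zz).round(4),'enc',np.round(c,4),round(rr,4),c2.round(4),r2.round(4))
E
python3 meas.py
python3 - <<'E'
from h import *
import sys
C={n:cloud(n,load(n)[1]) for n in('top','side')}
# box rect + handle directions
for n in C:
    W=C[n].reshape(-1,3)
    g=onplane('top',[np.array((187,187))/(784/512)],.088)[0,:2]
    m=(np.hypot(*(W[:,:2]-g).T)<.085)&(W[:,2]>.08)&(W[:,2]<.1)
    print('box',n,cv2.minAreaRect(W[m][:,:2].astype(np.float32)))
S=784/512
print('handle cup',onplane('top',[np.array((398,204))/S],.045),'jug',onplane('top',[np.array((415,350))/S],.06))
print('hub',onplane('top',[np.array((592,299))/S],.03), 'tamper base',onplane('top',[np.array((346,274))/S],.02))
E
```

```text
coffee top [ 0.567 -0.062] 530 z 0.0679 enc [ 0.5686 -0.0636] 0.0308 fit [ 0.5686 -0.0634] 0.0303
coffee side [ 0.567 -0.062] 588 z 0.0699 enc [ 0.5676 -0.0603] 0.0333 fit [ 0.5678 -0.0618] 0.0313
sugar top [0.678 0.078] 387 z 0.0461 enc [0.6827 0.0786] 0.0281 fit [0.6826 0.079 ] 0.0275
sugar side [0.678 0.078] 344 z 0.0482 enc [0.6822 0.08  ] 0.0297 fit [0.6815 0.0804] 0.028
cup top [ 0.673 -0.07 ] 144 z 0.0576 enc [ 0.6746 -0.0697] 0.0324 fit [ 0.6745 -0.07  ] 0.0317
cup side [ 0.673 -0.07 ] 226 z 0.0588 enc [ 0.6744 -0.0697] 0.0336 fit [ 0.6734 -0.0688] 0.0322
glass top [0.447 0.073] 116 z 0.083 enc [0.4449 0.0745] 0.0298 fit [0.4448 0.0744] 0.0293
glass side [0.447 0.073] 200 z 0.0837 enc [0.4454 0.0749] 0.031 fit [0.445  0.0752] 0.0299
jug top [ 0.441 -0.064] 130 z 0.0876 enc [ 0.4381 -0.0679] 0.0307 fit [ 0.4382 -0.0678] 0.0302
jug side [ 0.441 -0.064] 241 z 0.0888 enc [ 0.4365 -0.0651] 0.032 fit [ 0.4371 -0.0654] 0.0308
tamper top [0.573 0.068] 102 z 0.086 enc [0.57  0.073] 0.0145 fit [0.57   0.0728] 0.014
tamper side [0.573 0.068] 110 z 0.0873 enc [0.5692 0.0737] 0.015 fit [0
[... 861 characters left out ...]
872314, 0.111099973320961), 17.66693878173828)
box side ((0.7212712168693542, 0.3072776198387146), (0.07952605187892914, 0.1121789813041687), 19.04351234436035)
handle cup [[ 0.66434623 -0.02275409  0.045     ]] jug [[ 0.42847417 -0.01758276  0.06      ]]
hub [[ 0.47674144 -0.30540021  0.03      ]] tamper base [[0.56676869 0.07275742 0.02      ]]Traceback (most recent call last):
  File "meas.py", line 23, in <module>
    c,rr=cv2.minEnclosingCircle(X[m].astype(np.float32)); c2,r2=fitc(cv2.convexHull(X[m].astype(np.float32))[:,0])
                                                                     ~~~~~~~~~~~~~~~~~~~~~~~~~~~~~~~~~~~~~~~^^^^^
TypeError: 'NoneType' object is not subscriptable
```

Run:
```python
from h import *
im,_=load('top'); c=im[95:245,85:320][:,:,::-1]
cv2.imwrite('pics/crop1.png',cv2.resize(c,None,fx=3.4,fy=3.4,interpolation=cv2.INTER_CUBIC))
```

```text
(no output)
```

View pics/crop1.png

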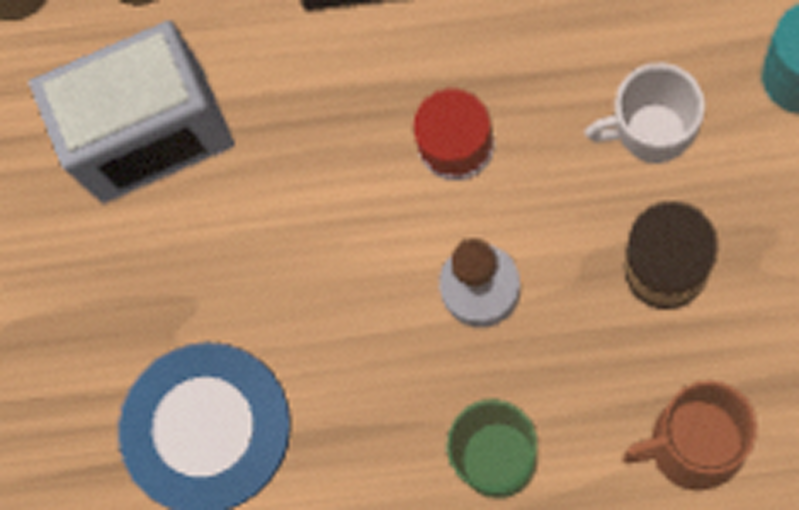

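```bash
cat > go.py <<'E'
from h import *; import sys
from scipy.spatial.transform import Rotation as R
# python3 go.py x y z [jawdeg]
a=[float(v) for v in sys.argv[1:]]; s=state(); M=R.from_rotvec(s['eef_rot']).as_matrix(); p=s['eef_pos']
jaw=np.degrees(np.arctan2(M[1,1],M[0,1])); print('t',round(s['t'],2),'p',p.round(4),'jaw',jaw.round(1),'tilt',M[:,2].round(3),'w',round(s['width'],3),'F',s['contact_force'].round(1),'q',s['qpos'].round(2))
print('cm',(M.T@(np.array(a[:3])-p)*100).round(2), 'roll',((jaw-a[3]+90)%180-90).round(1) if len(a)>3 else '')
E
python3 - <<'E'
from h import *
S=784/512
print('saucer crop',onplane('top',[[203/3.4+85,427/3.4+95]],.008), onplane('top',[[202/3.4+85,427/3.4+95]],.008))
for n in('top','side'):
    W=cloud(n,load(n)[1]).reshape(-1,3)
    m=(abs(W[:,1]+.07)<.06)&(W[:,0]>.715)&(W[:,2]>.02)&(W[:,0]<.9)
    h=np.histogram(W[m][:,0],np.arange(.71,.9,.01)); 
    print(n,[(round(x,2),c, round(float(W[m&(W[:,0]>x)&(W[:,0]<=x+.01)][:,2].max()),3) if c else 0) for x,c in zip(h[1],h[0])])
    im,_=load(n); hsv=cv2.cvtColor(im,cv2.COLOR_RGB2HSV); 
    v,u=np.mgrid[0:384,0:512]; X=onplane(n,np.stack([u,v],-1).reshape(-1,2),.008)[:,:2]
    H=hsv.reshape(-1,3); d=np.hypot(*(X-[.4914,.2812]).T)
    m=(d<.08)&(H[:,0]>88)&(H[:,0]<130)&(H[:,1]>60)
    print(n,m.sum(),cv2.minEnclosingCircle(X[m].astype(np.float32)))
    m=(d<.05)&(H[:,1]<50)&(H[:,2]>120); print(' white',m.sum(),cv2.minEnclosingCircle(X[m].astype(np.float32)),X[m].mean(0))
E
python3 go.py .568 -.063 .2 82.6
```

```text
saucer crop [[0.49083627 0.28009165 0.008     ]] [[0.49092276 0.28080522 0.008     ]]
top [(np.float64(0.71), np.int64(0), 0), (np.float64(0.72), np.int64(0), 0), (np.float64(0.73), np.int64(0), 0), (np.float64(0.74), np.int64(0), 0), (np.float64(0.75), np.int64(0), 0), (np.float64(0.76), np.int64(0), 0), (np.float64(0.77), np.int64(0), 0), (np.float64(0.78), np.int64(0), 0), (np.float64(0.79), np.int64(345), 0.102), (np.float64(0.8), np.int64(444), 0.101), (np.float64(0.81), np.int64(19), 0.102), (np.float64(0.82), np.int64(15), 0.101), (np.float64(0.83), np.int64(12), 0.101), (np.float64(0.84), np.int64(20), 0.099), (np.float64(0.85), np.int64(19), 0.1), (np.float64(0.86), np.int64(264), 0.101), (np.float64(0.87), np.int64(118), 0.098), (np.float64(0.88), np.int64(23), 0.102), (np.float64(0.89), np.int64(10), 0.1)]
top 1228 ((0.4913981258869171, 0.28044289350509644), 0.06094401329755783)
 white 689 ((0.4924471378326416, 0.28145360946655273), 0.03661099448800087) [0.49238383 0.28141485]
side [(np.float64(0.71), np.int64(0), 0), (np.float64(0.72), np.int64(0), 0), (np.float64(0.73), 
[... 294 characters left out ...]
81), np.int64(10), 0.102), (np.float64(0.82), np.int64(18), 0.101), (np.float64(0.83), np.int64(22), 0.101), (np.float64(0.84), np.int64(26), 0.102), (np.float64(0.85), np.int64(57), 0.102), (np.float64(0.86), np.int64(321), 0.103), (np.float64(0.87), np.int64(88), 0.101), (np.float64(0.88), np.int64(32), 0.101), (np.float64(0.89), np.int64(30), 0.101)]
side 895 ((0.4919566512107849, 0.27879205346107483), 0.062282465398311615)
 white 543 ((0.49325910210609436, 0.28315436840057373), 0.03780340030789375) [0.4931126  0.28249306]
t 0.1 p [0.1464 0.504  0.2553] jaw 73.8 tilt [-0.001 -0.001 -1.   ] w 1.0 F [-0.4  0.1  0.9] q [ 1.06  0.31  1.5   0.    1.33 -0.22]
cm [-56.31 -42.67   5.55] roll -8.8
```

Call:
servo_tool(steps=[{"translation": [-56.3, -42.7, 2], "roll": -8.8, "hand": 100}, {"translation": [-56.3, -42.7, 2], "roll": -8.8, "hand": 100}, {"translation": [-56.3, -42.7, 2], "roll": -8.8, "hand": 100}, {"translation": [-56.3, -42.7, 2], "roll": -8.8, "hand": 100}, {"translation": [-56.3, -42.7, 2], "roll": -8.8, "hand": 100}, {"translation": [-56.3, -42.7, 2], "roll": -8.8, "hand": 100}, {"translation": [-56.3, -42.7, 2], "roll": -8.8, "hand": 100}, {"translation": [-56.3, -42.7, 2], "roll": -8.8, "hand": 100}, {"translation": [-56.3, -42.7, 2], "roll": -8.8, "hand": 100}, {"translation": [-56.3, -42.7, 2], "roll": -8.8, "hand": 100}, {"translation": [-56.3, -42.7, 2], "roll": -8.8, "hand": 100}, {"translation": [-56.3, -42.7, 2], "roll": -8.8, "hand": 100}])

```text
t: 1.3
eef_pos: [0.5023, 0.0246, 0.2387]
eef_rot: [-0.203, -3.135, -0.0]
contact_force: [1.2, 0.6, -0.5]
width: 1.0
```

```bash
python3 go.py .568 -.0625 .045 82.6
```

```text
t 1.3 p [0.5023 0.0246 0.2387] jaw 82.6 tilt [-0.  0. -1.] w 1.0 F [ 1.2  0.6 -0.5] q [-0.18  0.28  1.59  0.    1.27 -1.63]
cm [-7.65 -7.79 19.36] roll -0.0
```

Call:
servo_tool(steps=[{"translation": [-7.6, -7.8, 0]}, {"translation": [-7.6, -7.8, 0]}, {"translation": [-7.6, -7.8, 4]}, {"translation": [-7.6, -7.8, 8]}, {"translation": [-7.6, -7.8, 8]}, {"translation": [-7.6, -7.8, 8]}])

```text
invalid input
```

```bash
python3 go.py .568 -.0625 .045 82.6
```

```text
t 1.3 p [0.5023 0.0246 0.2387] jaw 82.6 tilt [-0.  0. -1.] w 1.0 F [ 1.2  0.6 -0.5] q [-0.18  0.28  1.59  0.    1.27 -1.63]
cm [-7.65 -7.79 19.36] roll -0.0
```

Call:
servo_tool(steps=[{"translation": [-7.6, -7.8, 0], "roll": 0, "hand": 100}, {"translation": [-7.6, -7.8, 0], "roll": 0, "hand": 100}, {"translation": [-7.6, -7.8, 4], "roll": 0, "hand": 100}, {"translation": [-7.6, -7.8, 8], "roll": 0, "hand": 100}, {"translation": [-7.6, -7.8, 8], "roll": 0, "hand": 100}, {"translation": [-7.6, -7.8, 8], "roll": 0, "hand": 100}])

```text
t: 1.9
eef_pos: [0.5669, -0.0604, 0.1597]
eef_rot: [-0.202, -3.135, -0.0]
contact_force: [0.3, -0.5, 0.9]
width: 1.002
```

```bash
python3 go.py .568 -.0625 .045 82.6
```

```text
t 1.9 p [ 0.5669 -0.0604  0.1597] jaw 82.6 tilt [-0.  0. -1.] w 1.002 F [ 0.3 -0.5  0.9] q [-0.31  0.5   1.49 -0.    1.16 -1.75]
cm [-0.14 -0.19 11.47] roll 0.0
```

Call:
servo_tool(steps=[{"translation": [-0.1, -0.2, 4], "roll": 0, "hand": 100}, {"translation": [-0.1, -0.2, 8], "roll": 0, "hand": 100}, {"translation": [-0.1, -0.2, 11], "roll": 0, "hand": 100}, {"translation": [-0.1, -0.2, 11.4], "roll": 0, "hand": 100}, {"translation": [-0.1, -0.2, 11.4], "roll": 0, "hand": 100}, {"translation": [-0.1, -0.2, 11.4], "roll": 0, "hand": 60}, {"translation": [-0.1, -0.2, 11.4], "roll": 0, "hand": 60}, {"translation": [-0.1, -0.2, 11.4], "roll": 0, "hand": 60}, {"translation": [-0.1, -0.2, 11.4], "roll": 0, "hand": 60}, {"translation": [-0.1, -0.2, 11.4], "roll": 0, "hand": 60}, {"translation": [-0.1, -0.2, 11.4], "roll": 0, "hand": 60}], force=20)

```text
t: 3.0
eef_pos: [0.5679, -0.0628, 0.0458]
eef_rot: [0.203, 3.134, -0.001]
contact_force: [-1.3, 0.0, 6.3]
width: 0.697
```

```bash
python3 go.py .568 -.0625 .045 82.6
```

```text
t 3.0 p [ 0.5679 -0.0628  0.0458] jaw 82.6 tilt [ 0.001 -0.001 -1.   ] w 0.697 F [-1.3  0.   6.3] q [-0.32  0.65  1.57 -0.    0.92 -1.76]
cm [-0.    0.03  0.08] roll 0.0
```

Call:
servo_tool(steps=[{"translation": [0, 0, -4], "roll": 0, "hand": 40}, {"translation": [0, 0, -8], "roll": 0, "hand": 40}, {"translation": [0, 0, -11], "roll": 0, "hand": 40}, {"translation": [0, 0, -11], "roll": 0, "hand": 40}, {"translation": [0, 0, -11], "roll": 0, "hand": 40}], force=20)

```text
t: 3.5
eef_pos: [0.5671, -0.0625, 0.1541]
eef_rot: [-0.203, -3.134, -0.0]
contact_force: [-0.8, -0.7, -2.1]
width: 0.7
```

```bash
python3 go.py .487 -.2245 .12 82.6
```

```text
t 3.5 p [ 0.5671 -0.0625  0.1541] jaw 82.6 tilt [-0.001  0.    -1.   ] w 0.7 F [-0.8 -0.7 -2.1] q [-0.32  0.51  1.49  0.    1.15 -1.76]
cm [  5.86 -17.09   3.41] roll -0.0
```

Call:
servo_tool(steps=[{"translation": [1.5, -4.3, 0], "roll": 0, "hand": 40}, {"translation": [2.9, -8.5, 0], "roll": 0, "hand": 40}, {"translation": [4.4, -12.8, 0], "roll": 0, "hand": 40}, {"translation": [5.9, -17.1, 0], "roll": 0, "hand": 40}, {"translation": [5.9, -17.1, 2], "roll": 0, "hand": 40}, {"translation": [5.9, -17.1, 4], "roll": 0, "hand": 40}, {"translation": [5.9, -17.1, 4], "roll": 0, "hand": 40}, {"translation": [5.9, -17.1, 4], "roll": 0, "hand": 40}, {"translation": [5.9, -17.1, 4], "roll": 0, "hand": 40}], force=20)

```text
t: 4.4
eef_pos: [0.4873, -0.2245, 0.1153]
eef_rot: [0.202, 3.135, -0.0]
contact_force: [0.8, -0.1, -2.2]
width: 0.695
```

```bash
python3 go.py .487 -.2245 .0765 82.6
python3 - <<'E'
from h import *
im,d=snap('side','s1.png'); cv2.imwrite('pics/s1c.png',cv2.resize(im[180:370,230:450,::-1],None,fx=3,fy=3))
E
```

```text
t 4.4 p [ 0.4873 -0.2245  0.1153] jaw 82.6 tilt [ 0. -0. -1.] w 0.695 F [ 0.8 -0.1 -2.2] q [-0.65  0.49  1.64 -0.    1.02 -2.09]
cm [ 0.03 -0.    3.88] roll 0.0
```

View pics/s1c.png

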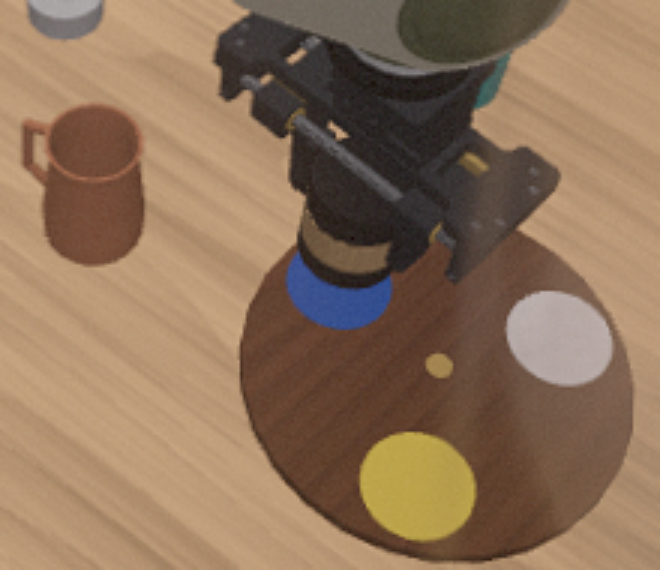

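The black tin hangs upright above the blue spot (crop about (340,290)), so I lower it.

Call:
servo_tool(steps=[{"translation": [0, 0, 1], "roll": 0, "hand": 40}, {"translation": [0, 0, 2], "roll": 0, "hand": 40}, {"translation": [0, 0, 3], "roll": 0, "hand": 40}, {"translation": [0, 0, 3.4], "roll": 0, "hand": 40}, {"translation": [0, 0, 3.6], "roll": 0, "hand": 40}, {"translation": [0, 0, 3.7], "roll": 0, "hand": 40}, {"translation": [0, 0, 3.8], "roll": 0, "hand": 40}, {"translation": [0, 0, 3.8], "roll": 0, "hand": 40}, {"translation": [0, 0, 3.8], "roll": 0, "hand": 40}], force=20)

```text
t: 5.35
eef_pos: [0.4871, -0.2247, 0.0771]
eef_rot: [0.203, 3.135, -0.0]
contact_force: [0.0, -0.1, -2.4]
width: 0.7
```

```bash
python3 go.py .487 -.2245 .076 82.6
```

```text
t 5.35 p [ 0.4871 -0.2247  0.0771] jaw 82.6 tilt [ 0. -0. -1.] w 0.7 F [ 0.  -0.1 -2.4] q [-0.65  0.55  1.66 -0.    0.93 -2.09]
cm [0.01 0.02 0.11] roll -0.0
```

Not in contact yet. I creep down 1.5 mm.

Call:
servo_tool(steps=[{"translation": [0, 0, 0.05], "roll": 0, "hand": 40}, {"translation": [0, 0, 0.1], "roll": 0, "hand": 40}, {"translation": [0, 0, 0.12], "roll": 0, "hand": 40}, {"translation": [0, 0, 0.12], "roll": 0, "hand": 40}], force=20)

```text
t: 5.75
eef_pos: [0.4871, -0.2247, 0.0759]
eef_rot: [0.203, 3.135, -0.0]
contact_force: [0.1, -0.1, 0.7]
width: 0.7
```

```bash
python3 go.py .487 -.2245 .076 82.6
```

```text
t 5.75 p [ 0.4871 -0.2247  0.0759] jaw 82.6 tilt [ 0. -0. -1.] w 0.7 F [ 0.1 -0.1  0.7] q [-0.65  0.55  1.67  0.    0.93 -2.09]
cm [ 0.01  0.02 -0.01] roll -0.0
```

Touched down. I release.

Call:
servo_tool(steps=[{"translation": [0, 0, 0], "roll": 0, "hand": 75}, {"translation": [0, 0, 0], "roll": 0, "hand": 80}, {"translation": [0, 0, 0], "roll": 0, "hand": 90}, {"translation": [0, 0, 0], "roll": 0, "hand": 90}, {"translation": [0, 0, 0], "roll": 0, "hand": 90}, {"translation": [0, 0, -3], "roll": 0, "hand": 90}, {"translation": [0, 0, -7], "roll": 0, "hand": 90}, {"translation": [0, 0, -12], "roll": 0, "hand": 90}, {"translation": [0, 0, -12], "roll": 0, "hand": 90}, {"translation": [0, 0, -12], "roll": 0, "hand": 90}], force=20)

```text
t: 6.75
eef_pos: [0.4871, -0.2247, 0.1962]
eef_rot: [0.203, 3.134, -0.001]
contact_force: [-1.0, -0.2, 0.5]
width: 0.901
```

```bash
python3 go.py .682 .0795 .2 82.6
```

```text
t 6.75 p [ 0.4871 -0.2247  0.1962] jaw 82.6 tilt [ 0.001 -0.001 -1.   ] w 0.901 F [-1.  -0.2  0.5] q [-0.65  0.39  1.55 -0.    1.2  -2.09]
cm [-15.41  32.68  -0.39] roll 0.0
```

Call:
servo_tool(steps=[{"translation": [-15.4, 32.7, 0], "roll": 0, "hand": 100}, {"translation": [-15.4, 32.7, 0], "roll": 0, "hand": 100}, {"translation": [-15.4, 32.7, 0], "roll": 0, "hand": 100}, {"translation": [-15.4, 32.7, 0], "roll": 0, "hand": 100}, {"translation": [-15.4, 32.7, 0], "roll": 0, "hand": 100}, {"translation": [-15.4, 32.7, 0], "roll": 0, "hand": 100}, {"translation": [-15.4, 32.7, 0], "roll": 0, "hand": 100}, {"translation": [-15.4, 32.7, 0], "roll": 0, "hand": 100}, {"translation": [-15.4, 32.7, 4], "roll": 0, "hand": 100}, {"translation": [-15.4, 32.7, 8], "roll": 0, "hand": 100}, {"translation": [-15.4, 32.7, 8], "roll": 0, "hand": 100}, {"translation": [-15.4, 32.7, 8], "roll": 0, "hand": 100}], force=20)

```text
t: 7.95
eef_pos: [0.6816, 0.0797, 0.1153]
eef_rot: [-0.203, -3.133, 0.0]
contact_force: [0.5, 0.1, 0.9]
width: 1.0
```

```bash
python3 go.py .682 .0795 .034 82.6
python3 - <<'E'
from h import *
im,d=snap('side','s2.png'); cv2.imwrite('pics/s2x.png',cv2.resize(im[:,:,::-1],(784,588)))
E
```

```text
t 7.95 p [0.6816 0.0797 0.1153] jaw 82.6 tilt [-0.002  0.    -1.   ] w 1.0 F [0.5 0.1 0.9] q [-0.05  0.79  1.1   0.    1.25 -1.5 ]
cm [-0.05 -0.01  8.13] roll -0.0
```

View pics/s2x.png

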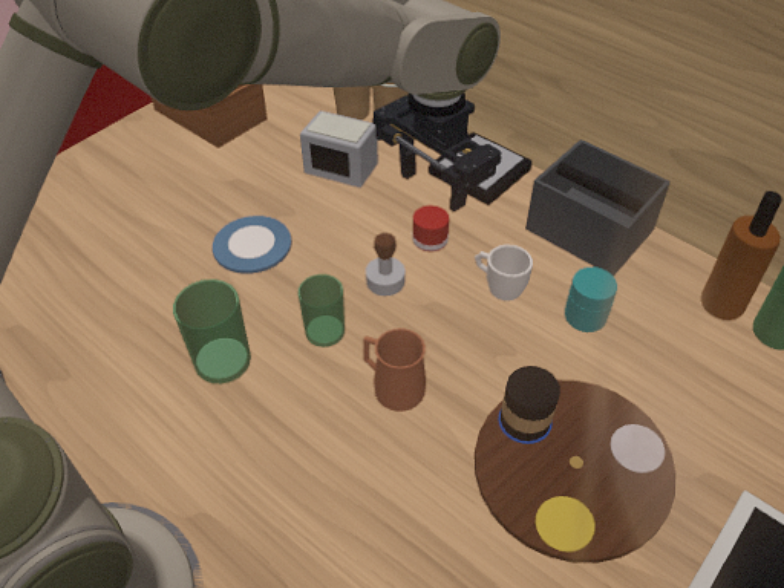

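The black tin stands centred on the blue spot at (527,410) and the disc has not turned. Now the sugar tin.

Call:
servo_tool(steps=[{"translation": [0, 0, 4], "roll": 0, "hand": 100}, {"translation": [0, 0, 7], "roll": 0, "hand": 100}, {"translation": [0, 0, 8.1], "roll": 0, "hand": 100}, {"translation": [0, 0, 8.1], "roll": 0, "hand": 100}, {"translation": [0, 0, 8.1], "roll": 0, "hand": 55}, {"translation": [0, 0, 8.1], "roll": 0, "hand": 50}, {"translation": [0, 0, 8.1], "roll": 0, "hand": 40}, {"translation": [0, 0, 8.1], "roll": 0, "hand": 40}, {"translation": [0, 0, 8.1], "roll": 0, "hand": 40}, {"translation": [0, 0, 8.1], "roll": 0, "hand": 40}, {"translation": [0, 0, 8.1], "roll": 0, "hand": 40}], force=15)

```text
t: 9.1
eef_pos: [0.6821, 0.0798, 0.0354]
eef_rot: [0.203, 3.134, -0.0]
contact_force: [-1.8, 0.2, 5.0]
width: 0.631
```

```bash
python3 go.py .682 .0795 .034 82.6
```

```text
t 9.1 p [0.6821 0.0798 0.0354] jaw 82.6 tilt [ 0.001 -0.    -1.   ] w 0.631 F [-1.8  0.2  5. ] q [-0.05  0.88  1.15 -0.    1.1  -1.5 ]
cm [ 0.01 -0.03  0.14] roll -0.0
```

Call:
servo_tool(steps=[{"translation": [0, 0, -4], "roll": 0, "hand": 40}, {"translation": [0, 0, -8], "roll": 0, "hand": 40}, {"translation": [0, 0, -12], "roll": 0, "hand": 40}, {"translation": [0, 0, -16], "roll": 0, "hand": 40}, {"translation": [0, 0, -16], "roll": 0, "hand": 40}, {"translation": [0, 0, -16], "roll": 0, "hand": 40}], force=15)

```text
t: 9.7
eef_pos: [0.6818, 0.0798, 0.1944]
eef_rot: [0.203, 3.135, 0.0]
contact_force: [-0.1, -0.4, -2.5]
width: 0.63
```

```bash
python3 go.py .487 -.2245 .2 82.6
python3 - <<'E'
from h import *
from meas import fitc
for n in ('side',):
    W=cloud(n,load(n)[1]).reshape(-1,3); m=(np.hypot(*(W[:,:2]-[.487,-.2245]).T)<.05)&(abs(W[:,2]-.1)<.005)
    P=W[m][:,:2].astype(np.float32); print(np.median(W[m][:,2]),cv2.minEnclosingCircle(P),fitc(cv2.convexHull(P)[:,0]))
E
```

```text
t 9.7 p [0.6818 0.0798 0.1944] jaw 82.6 tilt [ 0.  0. -1.] w 0.63 F [-0.1 -0.4 -2.5] q [-0.05  0.72  1.01  0.    1.4  -1.5 ]
cm [ 15.39 -32.69  -0.56] roll -0.0
0.09924810600208095 ((0.4872758686542511, -0.22232286632061005), 0.031929899007081985) (array([ 0.48716031, -0.2236796 ]), np.float64(0.030441574461215017))
```

Call:
servo_tool(steps=[{"translation": [15.4, -32.7, 0], "roll": 0, "hand": 40}, {"translation": [15.4, -32.7, 0], "roll": 0, "hand": 40}, {"translation": [15.4, -32.7, 0], "roll": 0, "hand": 40}, {"translation": [15.4, -32.7, 0], "roll": 0, "hand": 40}, {"translation": [15.4, -32.7, 0], "roll": 0, "hand": 40}, {"translation": [15.4, -32.7, 0], "roll": 0, "hand": 40}, {"translation": [15.4, -32.7, 0], "roll": 0, "hand": 40}, {"translation": [15.4, -32.7, 0], "roll": 0, "hand": 40}, {"translation": [15.4, -32.7, 0], "roll": 0, "hand": 40}, {"translation": [15.4, -32.7, 2], "roll": 0, "hand": 40}, {"translation": [15.4, -32.7, 4], "roll": 0, "hand": 40}, {"translation": [15.4, -32.7, 4], "roll": 0, "hand": 40}], force=15)

```text
t: 10.9
eef_pos: [0.4865, -0.2223, 0.1517]
eef_rot: [-0.2, -3.13, -0.006]
contact_force: [0.2, 0.4, -0.2]
width: 0.634
```

```bash
python3 go.py .487 -.2245 .138 82.6
```

```text
t 10.9 p [ 0.4865 -0.2223  0.1517] jaw 82.7 tilt [-0.005  0.004 -1.   ] w 0.634 F [ 0.2  0.4 -0.2] q [-0.65  0.44  1.6   0.    1.1  -2.09]
cm [-0.08 -0.21  1.37] roll 0.1
```

Call:
servo_tool(steps=[{"translation": [0, 0, 0], "roll": 0, "hand": 40}, {"translation": [0, 0, 0], "roll": 0, "hand": 40}, {"translation": [0, 0, 0.8], "roll": 0, "hand": 40}, {"translation": [0, 0, 1.3], "roll": 0, "hand": 40}, {"translation": [0, 0, 1.4], "roll": 0, "hand": 40}, {"translation": [0, 0, 1.4], "roll": 0, "hand": 40}, {"translation": [0, 0, 1.4], "roll": 0, "hand": 40}], force=15)

```text
t: 11.6
eef_pos: [0.4871, -0.2247, 0.1408]
eef_rot: [0.203, 3.135, -0.0]
contact_force: [-0.3, -0.8, -1.4]
width: 0.631
```

```bash
python3 go.py .487 -.2245 .1358 82.6
```

```text
t 11.6 p [ 0.4871 -0.2247  0.1408] jaw 82.6 tilt [ 0. -0. -1.] w 0.631 F [-0.3 -0.8 -1.4] q [-0.65  0.45  1.61 -0.    1.07 -2.09]
cm [0.01 0.02 0.5 ] roll -0.0
```

Call:
servo_tool(steps=[{"translation": [0, 0, 0.2], "roll": 0, "hand": 40}, {"translation": [0, 0, 0.35], "roll": 0, "hand": 40}, {"translation": [0, 0, 0.42], "roll": 0, "hand": 40}, {"translation": [0, 0, 0.48], "roll": 0, "hand": 40}, {"translation": [0, 0, 0.48], "roll": 0, "hand": 40}, {"translation": [0, 0, 0.48], "roll": 0, "hand": 40}], force=15)

```text
t: 12.2
eef_pos: [0.487, -0.2246, 0.1359]
eef_rot: [0.203, 3.135, -0.0]
contact_force: [-0.2, -0.6, -2.1]
width: 0.632
```

```bash
python3 go.py .487 -.2245 .1358 82.6
```

```text
t 12.2 p [ 0.487  -0.2246  0.1359] jaw 82.6 tilt [ 0. -0. -1.] w 0.632 F [-0.2 -0.6 -2.1] q [-0.65  0.46  1.62  0.    1.06 -2.09]
cm [0.   0.01 0.01] roll -0.0
```

Creep another 1 mm, then check the force.

Call:
servo_tool(steps=[{"translation": [0, 0, 0.05], "roll": 0, "hand": 40}, {"translation": [0, 0, 0.1], "roll": 0, "hand": 40}, {"translation": [0, 0, 0.1], "roll": 0, "hand": 40}], force=15)

```text
t: 12.5
eef_pos: [0.4872, -0.2247, 0.1353]
eef_rot: [0.203, 3.134, -0.001]
contact_force: [0.3, 1.5, 3.7]
width: 0.634
```

Call:
servo_tool(steps=[{"translation": [0, 0, -0.05], "roll": 0, "hand": 40}, {"translation": [0, 0, -0.05], "roll": 0, "hand": 68}, {"translation": [0, 0, -0.05], "roll": 0, "hand": 75}, {"translation": [0, 0, -0.05], "roll": 0, "hand": 85}, {"translation": [0, 0, -0.05], "roll": 0, "hand": 88}, {"translation": [0, 0, -0.05], "roll": 0, "hand": 88}, {"translation": [0, 0, -3], "roll": 0, "hand": 88}, {"translation": [0, 0, -6], "roll": 0, "hand": 88}, {"translation": [0, 0, -9], "roll": 0, "hand": 88}, {"translation": [0, 0, -10], "roll": 0, "hand": 88}, {"translation": [0, 0, -10], "roll": 0, "hand": 88}], force=15)

```text
t: 13.6
eef_pos: [0.4873, -0.2248, 0.2355]
eef_rot: [0.203, 3.133, -0.002]
contact_force: [-0.5, 0.4, -0.2]
width: 0.878
```

```bash
python3 go.py .674 -.0695 .2 12
```

```text
t 13.6 p [ 0.4873 -0.2248  0.2355] jaw 82.6 tilt [ 0.002 -0.001 -1.   ] w 0.878 F [-0.5  0.4 -0.2] q [-0.65  0.35  1.5  -0.    1.29 -2.09]
cm [-16.51  17.81   3.56] roll 70.6
```

Call:
servo_tool(steps=[{"translation": [-16.5, 17.8, 3], "roll": 70.6, "hand": 100}, {"translation": [-16.5, 17.8, 3], "roll": 70.6, "hand": 100}, {"translation": [-16.5, 17.8, 3], "roll": 70.6, "hand": 100}, {"translation": [-16.5, 17.8, 3], "roll": 70.6, "hand": 100}, {"translation": [-16.5, 17.8, 3], "roll": 70.6, "hand": 100}, {"translation": [-16.5, 17.8, 3], "roll": 70.6, "hand": 100}, {"translation": [-16.5, 17.8, 3], "roll": 70.6, "hand": 100}, {"translation": [-16.5, 17.8, 3], "roll": 70.6, "hand": 100}, {"translation": [-16.5, 17.8, 3], "roll": 70.6, "hand": 100}, {"translation": [-16.5, 17.8, 6], "roll": 70.6, "hand": 100}, {"translation": [-16.5, 17.8, 10], "roll": 70.6, "hand": 100}, {"translation": [-16.5, 17.8, 10], "roll": 70.6, "hand": 100}], force=15)

```text
t: 14.8
eef_pos: [0.6705, -0.0686, 0.1274]
eef_rot: [-1.97, -2.432, 0.008]
contact_force: [-0.7, 0.3, -0.4]
width: 1.0
```

```bash
python3 go.py .674 -.0695 .04 12
python3 - <<'E'
from h import *
im,d=snap('side','s3.png'); cv2.imwrite('pics/s3x.png',cv2.resize(im[:,:,::-1],(784,588)))
E
```

```text
t 14.8 p [ 0.6705 -0.0686  0.1274] jaw 12.0 tilt [-0.012  0.003 -1.   ] w 1.0 F [-0.7  0.3 -0.4] q [-0.28  0.76  1.13 -0.    1.26 -0.48]
cm [-0.21  0.42  8.73] roll -0.0
```

View pics/s3x.png

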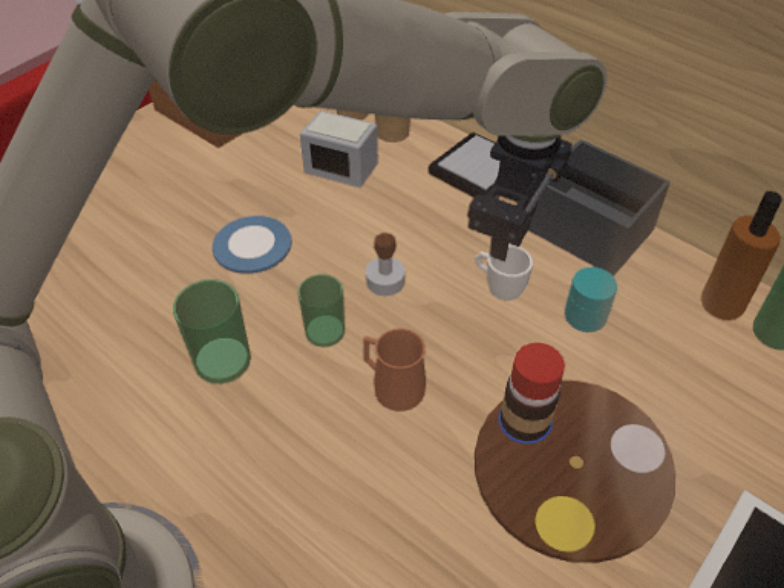

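The red tin sits centrally on the black tin at (535,375). The gripper is over the cup, so I let it settle and check the alignment.

Call:
servo_tool(steps=[{"translation": [0, 0, 0], "roll": 0, "hand": 100}, {"translation": [0, 0, 0], "roll": 0, "hand": 100}], force=15)

```text
t: 15.05
eef_pos: [0.6743, -0.0696, 0.1368]
eef_rot: [1.975, 2.439, 0.002]
contact_force: [0.3, -0.9, 0.1]
width: 1.0
```

```bash
python3 go.py .674 -.0695 .042 12
```

```text
t 15.05 p [ 0.6743 -0.0696  0.1368] jaw 12.0 tilt [ 0.003 -0.001 -1.   ] w 1.0 F [ 0.3 -0.9  0.1] q [-0.28  0.75  1.12 -0.    1.27 -0.48]
cm [ 0.03 -0.05  9.48] roll -0.0
```

Call:
servo_tool(steps=[{"translation": [0, 0, 4], "roll": 0, "hand": 100}, {"translation": [0, 0, 7], "roll": 0, "hand": 100}, {"translation": [0, 0, 8.6], "roll": 0, "hand": 100}, {"translation": [0, 0, 9], "roll": 0, "hand": 100}, {"translation": [0, 0, 9], "roll": 0, "hand": 100}, {"translation": [0, 0, 9], "roll": 0, "hand": 60}, {"translation": [0, 0, 9], "roll": 0, "hand": 50}, {"translation": [0, 0, 9], "roll": 0, "hand": 40}, {"translation": [0, 0, 9], "roll": 0, "hand": 40}, {"translation": [0, 0, 9], "roll": 0, "hand": 40}], force=15)

```text
t: 16.05
eef_pos: [0.6738, -0.0695, 0.0457]
eef_rot: [1.977, 2.441, 0.0]
contact_force: [-1.6, -0.3, 6.1]
width: 0.704
```

```bash
python3 go.py .674 -.0695 .042 12
```

```text
t 16.05 p [ 0.6738 -0.0695  0.0457] jaw 12.0 tilt [ 0.001 -0.    -1.   ] w 0.704 F [-1.6 -0.3  6.1] q [-0.28  0.85  1.19 -0.    1.1  -0.48]
cm [-0.01  0.02  0.37] roll -0.0
```

Call:
servo_tool(steps=[{"translation": [0, 0, -4], "roll": 0, "hand": 40}, {"translation": [0, 0, -8], "roll": 0, "hand": 40}, {"translation": [0, 0, -12], "roll": 0, "hand": 40}, {"translation": [0, 0, -14], "roll": 0, "hand": 40}, {"translation": [0, 0, -14], "roll": 0, "hand": 40}, {"translation": [0, 0, -14], "roll": 0, "hand": 40}], force=15)

```text
t: 16.65
eef_pos: [0.6731, -0.0693, 0.1833]
eef_rot: [-1.976, -2.44, 0.001]
contact_force: [-0.1, -0.8, -3.1]
width: 0.702
```

```bash
python3 go.py .492 .281 .18 12;python3 - <<'E'
from h import *
im,d=snap('side','s4.png'); cv2.imwrite('pics/s4c.png',cv2.resize(im[40:220,240:440,::-1],None,fx=3,fy=3))
E
```

```text
t 16.65 p [ 0.6731 -0.0693  0.1833] jaw 12.0 tilt [-0.002  0.001 -1.   ] w 0.702 F [-0.1 -0.8 -3.1] q [-0.28  0.71  1.07 -0.    1.37 -0.48]
cm [ 38.03 -10.43   0.38] roll -0.0
```

View pics/s4c.png

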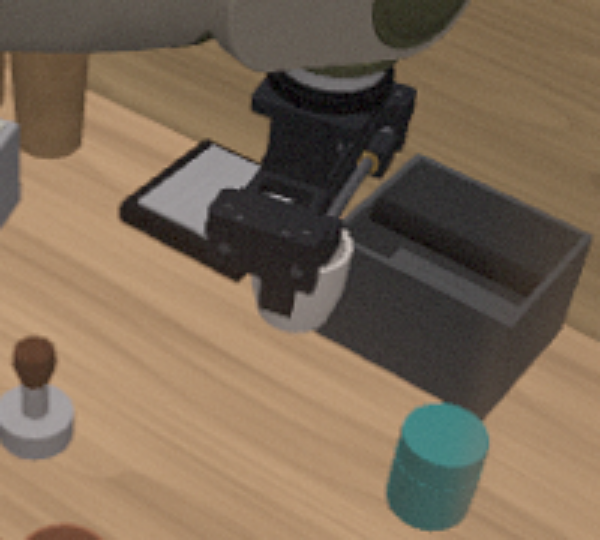

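The cup is held upright.

Call:
servo_tool(steps=[{"translation": [38, -10.4, 0], "roll": 0, "hand": 40}, {"translation": [38, -10.4, 0], "roll": 0, "hand": 40}, {"translation": [38, -10.4, 0], "roll": 0, "hand": 40}, {"translation": [38, -10.4, 0], "roll": 0, "hand": 40}, {"translation": [38, -10.4, 0], "roll": 0, "hand": 40}, {"translation": [38, -10.4, 0], "roll": 0, "hand": 40}, {"translation": [38, -10.4, 0], "roll": 0, "hand": 40}, {"translation": [38, -10.4, 0], "roll": 0, "hand": 40}, {"translation": [38, -10.4, 0], "roll": 0, "hand": 40}, {"translation": [38, -10.4, 4], "roll": 0, "hand": 40}, {"translation": [38, -10.4, 8], "roll": 0, "hand": 40}, {"translation": [38, -10.4, 8], "roll": 0, "hand": 40}], force=15)

```text
t: 17.9
eef_pos: [0.4899, 0.2792, 0.0991]
eef_rot: [-1.974, -2.436, 0.016]
contact_force: [-0.9, -0.9, -2.4]
width: 0.702
```

Call:
servo_tool(steps=[{"translation": [0, 0, 0], "roll": 0, "hand": 40}, {"translation": [0, 0, 0], "roll": 0, "hand": 40}, {"translation": [0, 0, 0], "roll": 0, "hand": 40}], force=15)

```text
t: 18.2
eef_pos: [0.4937, 0.2808, 0.1066]
eef_rot: [1.976, 2.44, 0.004]
contact_force: [0.6, 0.4, -2.1]
width: 0.701
```

```bash
python3 go.py .492 .281 .0547 12;python3 - <<'E'
from h import *
im,d=snap('top','s5.png'); cv2.imwrite('pics/s5c.png',cv2.resize(im[140:300,70:270,::-1],None,fx=3,fy=3))
E
```

```text
t 18.2 p [0.4937 0.2808 0.1066] jaw 12.0 tilt [ 0.003  0.001 -1.   ] w 0.701 F [ 0.6  0.4 -2.1] q [ 0.31  0.56  1.55 -0.    1.03  0.1 ]
cm [ 0.05 -0.18  5.19] roll -0.0
```

View pics/s5c.png

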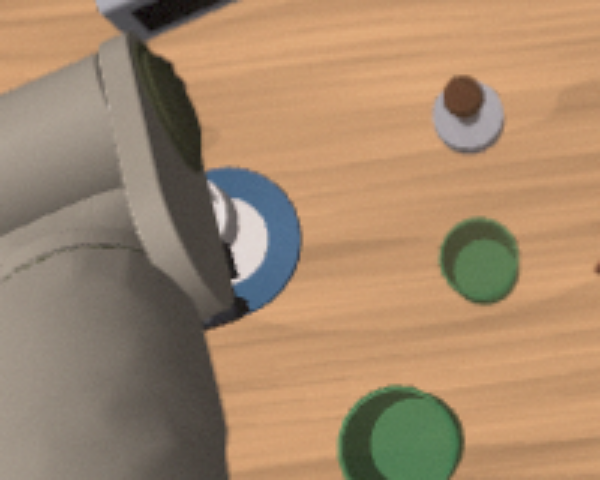

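The arm mostly hides the cup; its edge is visible over the saucer at (225,220). I lower it.

Call:
servo_tool(steps=[{"translation": [0, -0.1, 2], "roll": 0, "hand": 40}, {"translation": [0, -0.1, 4], "roll": 0, "hand": 40}, {"translation": [0, -0.1, 4.8], "roll": 0, "hand": 40}, {"translation": [0, -0.1, 5.1], "roll": 0, "hand": 40}, {"translation": [0, -0.1, 5.2], "roll": 0, "hand": 40}, {"translation": [0, -0.1, 5.2], "roll": 0, "hand": 40}, {"translation": [0, -0.1, 5.2], "roll": 0, "hand": 40}], force=15)

```text
t: 18.95
eef_pos: [0.4923, 0.2805, 0.0538]
eef_rot: [1.976, 2.441, 0.002]
contact_force: [-1.1, -2.3, 3.0]
width: 0.701
```

```bash
python3 go.py .492 .281 .0537 12
```

```text
t 18.95 p [0.4923 0.2805 0.0538] jaw 12.0 tilt [ 0.001  0.    -1.   ] w 0.701 F [-1.1 -2.3  3. ] q [ 0.31  0.63  1.58 -0.    0.92  0.1 ]
cm [ 0.05 -0.02  0.01] roll 0.0
```

Contact. I release.

Call:
servo_tool(steps=[{"translation": [0, 0, 0], "roll": 0, "hand": 74}, {"translation": [0, 0, 0], "roll": 0, "hand": 80}, {"translation": [0, 0, 0], "roll": 0, "hand": 90}, {"translation": [0, 0, 0], "roll": 0, "hand": 95}, {"translation": [0, 0, 0], "roll": 0, "hand": 95}, {"translation": [0, 0, -3], "roll": 0, "hand": 95}, {"translation": [0, 0, -7], "roll": 0, "hand": 95}, {"translation": [0, 0, -11], "roll": 0, "hand": 95}, {"translation": [0, 0, -14], "roll": 0, "hand": 95}, {"translation": [0, 0, -14], "roll": 0, "hand": 95}], force=15)

```text
t: 19.95
eef_pos: [0.4933, 0.2811, 0.1971]
eef_rot: [1.974, 2.438, 0.01]
contact_force: [-0.1, -0.1, 0.0]
width: 0.95
```

```bash
python3 go.py .445 .0747 .18 75
```

```text
t 19.95 p [0.4933 0.2811 0.1971] jaw 12.0 tilt [ 0.007  0.002 -1.   ] w 0.95 F [-0.1 -0.1  0. ] q [0.31 0.45 1.46 0.   1.23 0.1 ]
cm [-19.18  -9.03   1.62] roll -63.0
```

Call:
servo_tool(steps=[{"translation": [-19.2, -9, 1], "roll": -63, "hand": 95}, {"translation": [-19.2, -9, 1], "roll": -63, "hand": 95}, {"translation": [-19.2, -9, 1], "roll": -63, "hand": 95}, {"translation": [-19.2, -9, 1], "roll": -63, "hand": 95}, {"translation": [-19.2, -9, 1], "roll": -63, "hand": 95}, {"translation": [-19.2, -9, 1], "roll": -63, "hand": 95}, {"translation": [-19.2, -9, 1], "roll": -63, "hand": 95}, {"translation": [-19.2, -9, 1], "roll": -63, "hand": 95}, {"translation": [-19.2, -9, 1], "roll": -63, "hand": 95}, {"translation": [-19.2, -9, 1], "roll": -63, "hand": 95}, {"translation": [-19.2, -9, 1], "roll": -63, "hand": 95}], force=15)

```text
t: 21.05
eef_pos: [0.4436, 0.0741, 0.1826]
eef_rot: [-0.413, -3.114, 0.0]
contact_force: [0.5, 0.4, -0.9]
width: 0.947
```

```bash
python3 go.py .445 .0747 .058 75;python3 - <<'E'
from h import *
im,d=snap('side','s6.png'); cv2.imwrite('pics/s6x.png',cv2.resize(im[:,:,::-1],(784,588)))
E
```

```text
t 21.05 p [0.4436 0.0741 0.1826] jaw 74.9 tilt [-0.001  0.    -1.   ] w 0.947 F [ 0.5  0.4 -0.9] q [-0.1   0.23  1.82  0.    1.1  -1.4 ]
cm [-0.13  0.1  12.46] roll -0.1
```

View pics/s6x.png

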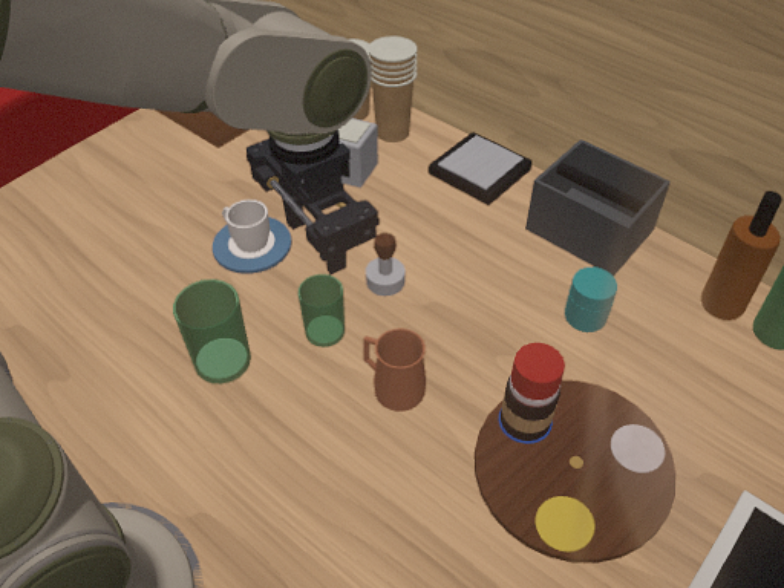

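The cup stands upright in the saucer's white middle at (248,228). Next I descend on the small glass.

Call:
servo_tool(steps=[{"translation": [-0.1, 0.1, 3], "roll": 0, "hand": 92}, {"translation": [-0.1, 0.1, 7], "roll": 0, "hand": 92}, {"translation": [-0.1, 0.1, 10], "roll": 0, "hand": 92}, {"translation": [-0.1, 0.1, 12], "roll": 0, "hand": 92}, {"translation": [-0.1, 0.1, 12.3], "roll": 0, "hand": 92}, {"translation": [-0.1, 0.1, 12.3], "roll": 0, "hand": 92}, {"translation": [-0.1, 0.1, 12.3], "roll": 0, "hand": 60}, {"translation": [-0.1, 0.1, 12.3], "roll": 0, "hand": 50}, {"translation": [-0.1, 0.1, 12.3], "roll": 0, "hand": 40}, {"translation": [-0.1, 0.1, 12.3], "roll": 0, "hand": 40}, {"translation": [-0.1, 0.1, 12.3], "roll": 0, "hand": 40}, {"translation": [-0.1, 0.1, 12.3], "roll": 0, "hand": 40}], force=15)

```text
t: 22.3
eef_pos: [0.4454, 0.0746, 0.0606]
eef_rot: [0.41, 3.113, 0.0]
contact_force: [-0.6, 0.7, 6.2]
width: 0.668
```

```bash
python3 go.py .445 .0747 .058 75
```

```text
t 22.3 p [0.4454 0.0746 0.0606] jaw 75.0 tilt [ 0.001 -0.    -1.   ] w 0.668 F [-0.6  0.7  6.2] q [-0.09  0.43  1.93 -0.    0.78 -1.4 ]
cm [ 0.04 -0.    0.26] roll -0.0
```

Call:
servo_tool(steps=[{"translation": [0, 0, -4], "roll": 0, "hand": 40}, {"translation": [0, 0, -8], "roll": 0, "hand": 40}, {"translation": [0, 0, -12], "roll": 0, "hand": 40}, {"translation": [0, 0, -14], "roll": 0, "hand": 40}, {"translation": [0, 0, -14], "roll": 0, "hand": 40}, {"translation": [0, 0, -14], "roll": 0, "hand": 40}], force=15)

```text
t: 22.9
eef_pos: [0.4444, 0.0747, 0.1989]
eef_rot: [-0.41, -3.113, 0.0]
contact_force: [-0.1, 0.5, -2.9]
width: 0.666
```

```bash
python3 go.py .606 .294 .12 82
```

```text
t 22.9 p [0.4444 0.0747 0.1989] jaw 75.0 tilt [-0.001  0.    -1.   ] w 0.666 F [-0.1  0.5 -2.9] q [-0.09  0.21  1.79 -0.    1.14 -1.4 ]
cm [-9.94 25.37  7.87] roll -7.0
```

Call:
servo_tool(steps=[{"translation": [-9.9, 25.4, 0], "roll": -7, "hand": 40}, {"translation": [-9.9, 25.4, 0], "roll": -7, "hand": 40}, {"translation": [-9.9, 25.4, 0], "roll": -7, "hand": 40}, {"translation": [-9.9, 25.4, 0], "roll": -7, "hand": 40}, {"translation": [-9.9, 25.4, 0], "roll": -7, "hand": 40}, {"translation": [-9.9, 25.4, 0], "roll": -7, "hand": 40}, {"translation": [-9.9, 25.4, 0], "roll": -7, "hand": 40}, {"translation": [-9.9, 25.4, 3], "roll": -7, "hand": 40}, {"translation": [-9.9, 25.4, 7], "roll": -7, "hand": 40}, {"translation": [-9.9, 25.4, 10], "roll": -7, "hand": 40}, {"translation": [-9.9, 25.4, 10], "roll": -7, "hand": 40}, {"translation": [-9.9, 25.4, 10], "roll": -7, "hand": 40}], force=15)

```text
t: 24.1
eef_pos: [0.6061, 0.2938, 0.0999]
eef_rot: [-0.22, -3.133, 0.001]
contact_force: [-0.3, -0.3, -1.8]
width: 0.669
```

```bash
python3 go.py .606 .294 .0605 82
```

```text
t 24.1 p [0.6061 0.2938 0.0999] jaw 82.0 tilt [-0.001 -0.    -1.   ] w 0.669 F [-0.3 -0.3 -1.8] q [ 0.28  0.78  1.17 -0.    1.19 -1.15]
cm [0.01 0.02 3.94] roll -0.0
```

Call:
servo_tool(steps=[{"translation": [0, 0, 1.5], "roll": 0, "hand": 40}, {"translation": [0, 0, 3], "roll": 0, "hand": 40}, {"translation": [0, 0, 3.5], "roll": 0, "hand": 40}, {"translation": [0, 0, 3.8], "roll": 0, "hand": 40}, {"translation": [0, 0, 3.9], "roll": 0, "hand": 40}, {"translation": [0, 0, 3.9], "roll": 0, "hand": 40}], force=15)

```text
t: 24.7
eef_pos: [0.6065, 0.2945, 0.0612]
eef_rot: [0.219, 3.133, 0.0]
contact_force: [-0.2, 0.5, -1.6]
width: 0.669
```

Call:
servo_tool(steps=[{"translation": [0, 0, 0.05], "roll": 0, "hand": 40}, {"translation": [0, 0, 0.05], "roll": 0, "hand": 40}], force=15)

```text
t: 24.9
eef_pos: [0.6065, 0.2945, 0.0608]
eef_rot: [0.219, 3.133, 0.0]
contact_force: [-0.1, 0.3, -1.1]
width: 0.671
```

Nearly down: 0.6 mm further, then release.

Call:
servo_tool(steps=[{"translation": [0, 0, 0.06], "roll": 0, "hand": 40}, {"translation": [0, 0, 0.06], "roll": 0, "hand": 40}, {"translation": [0, 0, 0.06], "roll": 0, "hand": 72}, {"translation": [0, 0, 0.06], "roll": 0, "hand": 80}, {"translation": [0, 0, 0.06], "roll": 0, "hand": 92}, {"translation": [0, 0, 0.06], "roll": 0, "hand": 92}, {"translation": [0, 0, 0.06], "roll": 0, "hand": 92}, {"translation": [0, 0, -3], "roll": 0, "hand": 92}, {"translation": [0, 0, -7], "roll": 0, "hand": 92}, {"translation": [0, 0, -11], "roll": 0, "hand": 92}, {"translation": [0, 0, -15], "roll": 0, "hand": 92}, {"translation": [0, 0, -15], "roll": 0, "hand": 92}], force=15)

```text
t: 26.1
eef_pos: [0.6079, 0.295, 0.2168]
eef_rot: [0.218, 3.124, 0.006]
contact_force: [0.5, -1.2, 0.1]
width: 0.919
```

```bash
python3 go.py .35 .45 .25 82
```

```text
t 26.1 p [0.6079 0.295  0.2168] jaw 82.0 tilt [ 0.01   0.003 -1.   ] w 0.919 F [ 0.5 -1.2  0.1] q [ 0.28  0.68  1.04  0.    1.42 -1.15]
cm [27.67 11.78 -3.54] roll 0.0
```

Call:
servo_tool(steps=[{"translation": [48.5, 14.3, -4], "roll": 0, "hand": 92}, {"translation": [48.5, 14.3, -4], "roll": 0, "hand": 92}, {"translation": [48.5, 14.3, -4], "roll": 0, "hand": 92}, {"translation": [48.5, 14.3, -4], "roll": 0, "hand": 92}, {"translation": [48.5, 14.3, -4], "roll": 0, "hand": 92}, {"translation": [48.5, 14.3, -4], "roll": 0, "hand": 92}, {"translation": [48.5, 14.3, -4], "roll": 0, "hand": 92}, {"translation": [48.5, 14.3, -4], "roll": 0, "hand": 92}, {"translation": [48.5, 14.3, -4], "roll": 0, "hand": 92}, {"translation": [48.5, 14.3, -4], "roll": 0, "hand": 92}, {"translation": [48.5, 14.3, -4], "roll": 0, "hand": 92}, {"translation": [48.5, 14.3, -4], "roll": 0, "hand": 92}], force=15)

```text
t: 27.3
eef_pos: [0.145, 0.5037, 0.2499]
eef_rot: [-0.215, -3.134, 0.001]
contact_force: [0.5, 0.6, -0.9]
width: 0.921
```

```bash
python3 - <<'E'
from h import *
from meas import fitc
for n in('top','side'):
    im,d=snap(n,n+'9.png')
    if n=='top': cv2.imwrite('pics/top9x.png',cv2.resize(im[:,:,::-1],(784,588)))
    W=cloud(n,d).reshape(-1,3)
    for k,g,h,r in(('cup',(.492,.281),.068,.032),('glass',(.606,.294),.085,.03),('sugar',(.487,-.2245),.148,.028),('coffee',(.487,-.2245),.1,.031),('tamper',(.57,.073),.09,.01),('jug',(.438,-.067),.09,.034)):
        m=(np.hypot(*(W[:,:2]-g).T)<r+.02)&(abs(W[:,2]-h)<.006); P=W[m][:,:2].astype(np.float32)
        if len(P)<8: print(k,n,'few');continue
        print(k,n,len(P),np.median(W[m][:,2]).round(4),np.round(cv2.minEnclosingCircle(P)[0],4),*[x.round(4) for x in fitc(cv2.convexHull(P)[:,0])])
    H=cv2.cvtColor(im,cv2.COLOR_RGB2HSV).reshape(-1,3); v,u=np.mgrid[0:384,0:512]; X=onplane(n,np.stack([u,v],-1).reshape(-1,2),.03)[:,:2]
    d=np.hypot(*(X-[.477,-.305]).T); m=(d<.115)&(H[:,0]>20)&(H[:,0]<35)&(H[:,1]>140)&(H[:,2]>110); 
    im0=cv2.imread('pics/%s0.png'%n); H0=cv2.cvtColor(im0,cv2.COLOR_BGR2HSV).reshape(-1,3); m0=(d<.115)&(H0[:,0]>20)&(H0[:,0]<35)&(H0[:,1]>140)&(H0[:,2]>110)
    print('yellow',X[m0].mean(0),X[m].mean(0))
E
python3 go.py .147 .504 .25
```

```text
cup top 164 0.0661 [0.4933 0.2806] [0.4927 0.2804] 0.0317
glass top 120 0.0829 [0.6057 0.2947] [0.6055 0.2945] 0.0292
sugar top 534 0.1458 [ 0.4879 -0.2236] [ 0.4882 -0.2237] 0.0277
coffee top 89 0.0975 [ 0.4885 -0.2237] [ 0.4885 -0.2239] 0.0308
tamper top 98 0.086 [0.5699 0.073 ] [0.57   0.0728] 0.014
jug top 132 0.0876 [ 0.4381 -0.0677] [ 0.4379 -0.0678] 0.0302
yellow [ 0.40412007 -0.3352355 ] [ 0.40398906 -0.33499892]
cup side 174 0.0663 [0.4911 0.281 ] [0.4927 0.2794] 0.0322
glass side 142 0.083 [0.6041 0.2962] [0.6049 0.295 ] 0.0303
sugar side 731 0.1472 [ 0.4878 -0.2244] [ 0.4869 -0.2241] 0.0276
coffee side 192 0.0993 [ 0.487  -0.2241] [ 0.4871 -0.2239] 0.0303
tamper side 113 0.087 [0.5686 0.075 ] [0.5696 0.0743] 0.0147
jug side 240 0.0889 [ 0.4368 -0.0661] [ 0.4369 -0.0658] 0.0308
yellow [ 0.40370439 -0.33501951] [ 0.40363209 -0.33479704]
t 27.4 p [0.1468 0.5031 0.2498] jaw 82.0 tilt [-0.    -0.001 -1.   ] w 0.918 F [ 0.3 -0.  -0.4] q [ 1.06  0.32  1.51 -0.    1.32 -0.37]
cm [-0.    0.09 -0.02] roll
```

View pics/top9x.png

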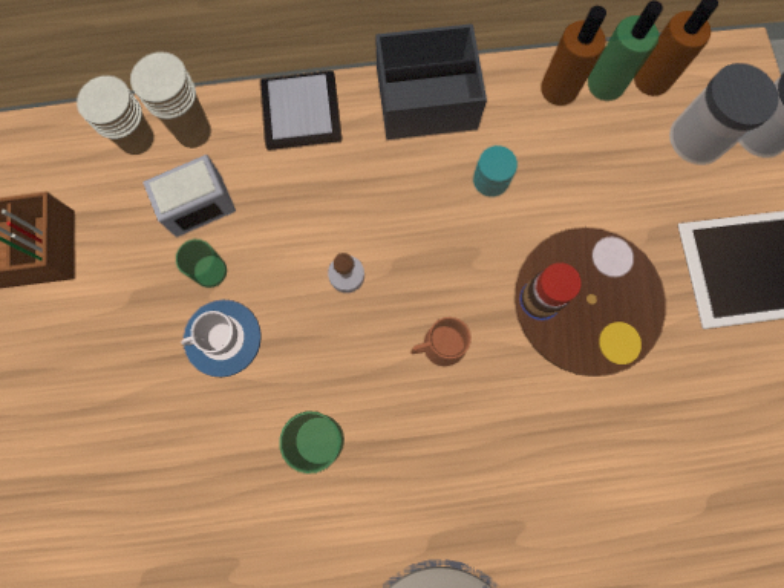

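Everything is in place: the glass at (200,262) between saucer and box, the cup on the saucer, the stacked tins on the spot, and the bystanders unmoved. Before handing in I let it settle briefly.

```bash
python3 -c "
from h import *
print(ticket.job_done())"
```

```text
the job is handed in; nothing more can be done
None
```

The tasting corner is laid out and handed in after about 27 s of robot time. The black tin is on the blue spot with the red tin on top, the cup is on the saucer, and the small glass is between the saucer and the napkin box.

- **Position:** In my last check with both cameras, each item measured within about 2 mm of its target. All stood upright at the heights expected.
- **Turntable and bystanders:** The yellow spot moved less than 0.3 mm, so the disc did not turn. The tamper and milk jug measured within about 2 mm of where they started, which is about the calibration error.
- **Disagreements:** The top camera reads heights about 1–2 mm low. When gripped, the cup measured about 62 mm across instead of 64 mm. Neither affected the placing.
- **Not done:** I said I would let things settle before handing in, but I added no extra wait. The arm had already withdrawn clear of everything about a second earlier.

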